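# Dispense one spacer and push it to its order square

### The job

Press the red plunger of the spacer dispenser all the way down once and let it spring back up, so that a single yellow spacer comes out of the mouth. Then push that spacer across the table with the fingers, without picking it up, until it lies flat and wholly inside the green square. Leave the other spacers in the dispenser and do not disturb the other things on the table.

Things in the scene. Friction and masses are not known exactly. Their poses are not given: they have to be found in the camera images.
- dispenser: fixed dispenser: an upright blue magazine (50 x 55, 46 high) with three yellow spacers stacked in it, open at top and front, and behind it a grey housing (97 long, 55 wide, 46 high) with the red plunger on top. Origin on the table on the stack's axis; -x points out of the mouth, +x to the plunger, z up. Magazine front 27 ahead (-x) of the origin, housing rear 122 behind it
- plunger (a joint): travel of the red plunger: 0 up at rest, 0.030 m fully down; a spring returns it, 5 N at the start and 12 N fully down, plus some friction. It drives a steel blade at table level, 2.8 mm per mm, that pushes the lowest spacer out of the mouth and draws back as the plunger rises. Each further full stroke would push out another spacer
- plunger_top (a point): centre of the top face of the red plunger cap, a disc of 40 diameter and 10 thick; at rest it is 87 above the table, 62 behind (+x) the dispenser's origin; it moves straight down when pressed
- spacer1: the lowest spacer, the one that comes out: solid yellow plastic disc with a black dot on top, 40 diameter, 14 thick, about 25 g, flat on the table; origin at the centre of its underside. After a full stroke its centre lies about 75 to 85 in front (-x) of the dispenser's origin
- spacer2: yellow spacer like spacer1, number 2 from the bottom of the stack; stays in the dispenser (it sinks by one thickness); origin at the centre of its underside
- spacer3: yellow spacer like spacer1, number 3 from the bottom of the stack; stays in the dispenser (it sinks by one thickness); origin at the centre of its underside
- green_square: green square painted flat on the table, 100 x 100, level with the table top; origin at its centre, x and y axes along its sides
- red_square: red square painted flat on the table, 100 x 100, for another order; origin at its centre; green and red lie on either side of the dispenser's mouth and may change places
- wood_block: small wooden block, 35 x 50 x 25 high, lying on the red square; origin at the centre of its underside
- screwdriver: screwdriver with an orange handle, 190 long, about 30 high, lying on the table; origin under its middle, x axis along it towards the tip
- tape_measure: black tape measure, 65 x 65 x 36 high; origin at the centre of its underside
- cleaner_bottle: white bottle with a red cap and a blue label, 64 diameter, 170 high, standing; origin at the centre of its underside
- carton: closed cardboard carton, 90 x 70 x 60 high; origin at the centre of its underside
- mug: blue mug, 80 diameter, 90 high, handle at its +y; origin at the centre of its underside
- hex_bolt: steel bolt standing on its head, head 32 diameter, 55 high; origin at the centre of its underside

How it is judged:
By the outcome, as a careful person would: the job done as asked, in the order asked, and still so for the second after the job is handed in, with the robot touching nothing.
It also fails if it takes over 56 s, if anything falls off the work surface, if the arm or the gripper's body presses on something with over 40 N, if the wrist force passes 120 N, or if a joint passes its speed limit or range.

### The arm

A 6-joint arm with a two-finger parallel gripper is mounted at the origin on the work surface. World frame = base frame: x ahead of the robot, y to its left, z up, the work surface at z = 0. Lengths are in m, angles in rad, forces in N, time in s.
With the tool pointing down it reaches from about 0.375 to 0.9 m from the base axis. Payload 3.1 kg.
Tool frame: the origin (TCP) lies midway between the tips of the shut fingers; the grasp point (between the pads) lies pinch_z behind it (pinch_z is the distance from the TCP to the grasp point, in m); y points along the fingers, z is the direction in which the jaws open and shut, and the axes are right-handed (so a half turn about y gives the same grasp; the last joint's range is limited). The gripper opens to 87 mm and grips with 3 to 60 N. Pads are 19 mm wide; open, the fingers measure 117 mm over their backs; the gripper's body (75 mm by 190 mm) begins 51 mm behind the grasp point.
Start: joints at [-1.329, 0.527, 1.433, -0, 1.181, -0.178], TCP at [0.255, -0.57, 0.223] pointing down, gripper open.
Joint ranges: [-3.08, 3.08], [-0.75, 2.2], [0.22, 2.44], [-1.43, 4.57], [0, 2.65], [-2.85, 2.85]. Speed limits (rad/s): [2.79, 2.79, 3.14, 3.14, 3.14, 3.14].

### API

Orientations are given as a unit quaternion [x, y, z, w].
In Python, from rig import get_obs, camera, hand_in, pinch_z gives the robot as it stands. The module is installed in compiled form; this text tells all that it offers.
- The arm moves only by the tool arm_command, never from a script. Its argument "plan" is a list of rows, each a list of 2 entries, a list of its own where there are three numbers: the shift along the world's x, y, z in units of 25 mm (1.0 is 25 mm), then the turn about the world's z in units of 5 degrees (1.0 is 5 degrees). A call has 1 to 5 rows; each row is the pose to reach, as a shift and turn from the pose commanded when the call began; what a row does not reach only later rows make up. A row lasts 1/10 s, in which the tool goes at most 50 mm and 8.59 degrees, less where a joint would pass 70% of its speed; a pose out of reach is approached as far as the arm can. A call with a gripper value outside its range is refused whole. "fingers" is the opening, from -1 (shut) to 1 (fully open), set as the call begins (left out, the last holds). The fingers move at their own pace and stop on an object; "force" is the grip in N (left out, the last holds). Time passes only in rows, so rows that repeat a pose let the fingers close. It gives the time, the measured TCP pose, the force and the opening at its end, in the units of the state.
- get_obs(): the state, without advancing time (a new reading comes with each control period).
- camera(name): name is "side" or "top" or "wrist"; returns a dict with "pixels" (480x640x3 uint8, red, green, blue), "camera_matrix" (3x3 intrinsics, pixels), "R" (3x3) and "t" (3): a world point X has camera coordinates R X + t. Camera axes: x right, y down, z forward; pixel columns grow to the right and rows downward; lengths in m; the calibration is good to about 2 mm. A picture is of the moment at which its call begins. There is no depth.
- hand_in(): hands the job in, once; it reports no verdict.
The state is a dict: "time": time; "q": joint angles; "joint_velocities": joint speeds; "joint_torque": joint torques, N m; "position": TCP position; "tool_rot": TCP orientation; "ft_force": force on the tool from outside, world axes, zero at the start; "moment": the same for the moment, N m; "grip_width": finger opening in m.
Only numpy, scipy, OpenCV 4.12 (cv2) and the standard library are available. Lean on these libraries where they do the work, as an engineer would, in place of code of your own. Each camera call takes 0.05 s, during which the arm holds its last target.

## Working session

There is one attempt and no reset: what is moved stays moved. The work goes in short steps, Python scripts to look and compute and a tool call to move; the robot and the scene stay as the last step left them, time stands still between calls to the robot, and variables do not carry over. Pictures are saved under pics/ and viewed, and the job is handed in when it is done.

Besides the shell and the picture viewer there is one more tool, called after "Request:" as name(argument=value, ...) on one line, values as JSON. arm_command: Moves the arm, as the interface text tells. Its arguments: {"type":"object","properties":{"plan":{"type":"array"},"fingers":{"type":"number"},"force":{"type":"number"}},"required":["plan"]}

```bash
mkdir -p pics
cat > h.py <<'E'
import numpy as np, cv2
from rig import get_obs, camera, hand_in, pinch_z
def snap(n,f):
    c=camera(n); cv2.imwrite('pics/'+f,c['pixels'][:,:,::-1]); np.savez('pics/'+f+'.npz',K=c['camera_matrix'],R=c['R'],t=c['t']); return c
def load(f):
    return np.load('pics/'+f+'.npz')
def ray(f,u,v,z):
    d=load(f);R,t=d['R'],d['t'];o=-R.T@t;r=R.T@np.linalg.inv(d['K'])@[u,v,1]
    return o+r*(z-o[2])/r[2]
def proj(f,X):
    d=load(f);p=d['K']@(d['R']@np.array(X)+d['t']);return p[:2]/p[2]
E
python3 - <<'E'
from h import *
for n in('top','side','wrist'): snap(n,n+'0.png')
o=get_obs();print({k:np.round(v,3).tolist() for k,v in o.items()},pinch_z)
E
```

```text
{'time': 0.15, 'q': [-1.329, 0.528, 1.434, -0.0, 1.181, -0.178], 'joint_velocities': [-0.001, -0.002, -0.003, 0.002, 0.003, -0.001], 'joint_torque': [0.001, -44.043, -17.684, 0.063, 0.055, -0.0], 'position': [0.255, -0.57, 0.222], 'tool_rot': [-0.148, 0.692, -0.691, 0.148], 'ft_force': [-1.284, 0.567, -0.563], 'moment': [-0.025, -0.033, -0.013], 'grip_width': 0.087} 0.0187
```

View pics/top0.png

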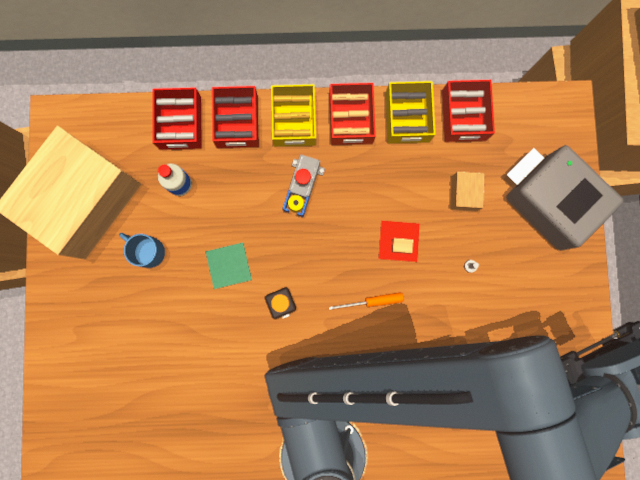

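View pics/side0.png

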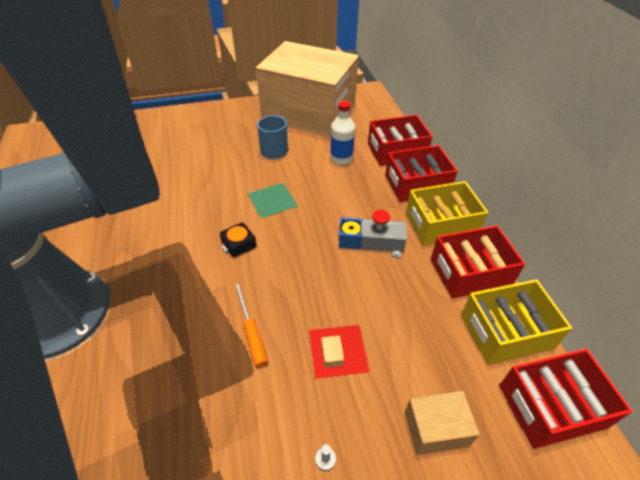

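The top view shows the dispenser at about (300,185) with its mouth facing down, towards the robot. The green square is at (228,265), the tape measure at (280,303) and the red square at (400,241). I'll enlarge these.

Run:
```python
from h import *
a=cv2.imread('pics/top0.png')[140:330,190:430]
a=cv2.resize(a[:, :200],None,fx=4,fy=4*0.78,interpolation=cv2.INTER_CUBIC) if 0 else cv2.resize(a[0:80,80:160],None,fx=7,fy=7,interpolation=cv2.INTER_CUBIC)
cv2.imwrite('pics/c1.png',a)
b=cv2.imread('pics/top0.png')[220:330,190:340]
cv2.imwrite('pics/c2.png',cv2.resize(b,None,fx=5,fy=5,interpolation=cv2.INTER_CUBIC))
s=cv2.imread('pics/side0.png')[200:260,330:420]
cv2.imwrite('pics/c3.png',cv2.resize(s,None,fx=8,fy=8,interpolation=cv2.INTER_CUBIC))
```

```text
(no output)
```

View pics/c1.png

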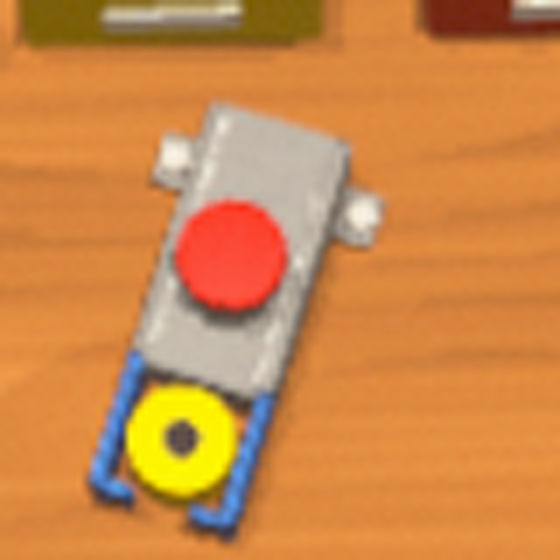

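View pics/c2.png

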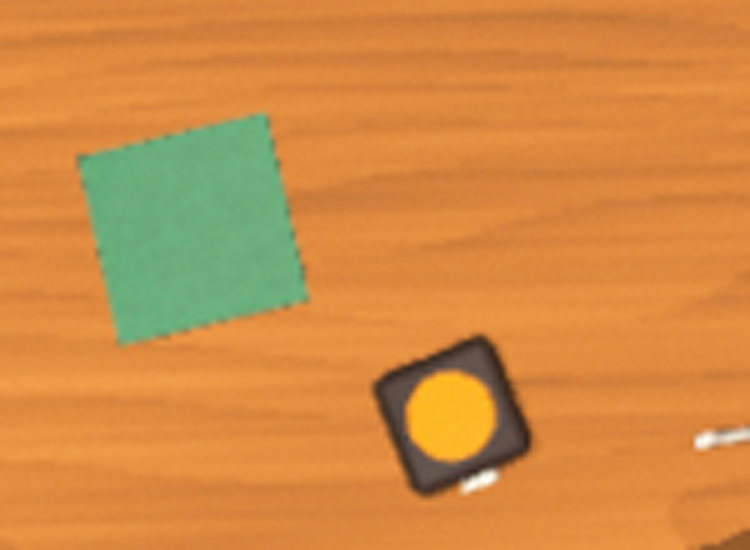

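View pics/c3.png

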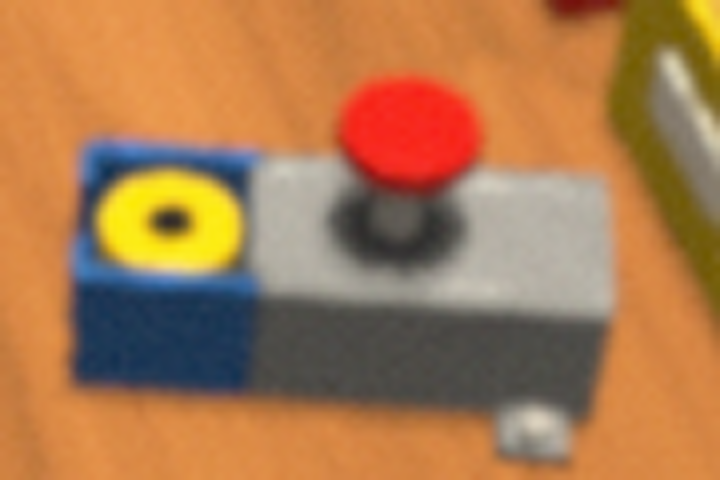

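Run:
```python
from h import *
r=lambda n,u,v,o,s,z:np.round(ray(n+'0.png',o[0]+(u+.5)/s-.5,o[1]+(v+.5)/s-.5,z),4)[:2]
T=lambda u,v,z:r('top',u,v,(270,140),7,z)
S=lambda u,v,z:r('side',u,v,(330,200),8,z)
G=lambda u,v,z:r('top',u,v,(190,220),5,z)
print('pl',T(231,254,.087),S(411,132,.087))
print('dot',T(181,438,.042),S(170,221,.042))
print('rear',T(212,104,.046),T(350,148,.046),'front',T(92,485,.046),T(232,532,.046))
g=[G(*p,0) for p in((80,155),(267,114),(307,299),(120,345))];print('green',g,np.mean(g,0))
g=[G(*p,.036) for p in((374,385),(490,335),(531,443),(425,494))];print('tape',g,np.mean(g,0))
d=T(181,438,.042);p=T(231,254,.087);print(p-d,np.linalg.norm(p-d),np.degrees(np.arctan2(*(p-d)[::-1])))
for n in('top','side'):
  q=load(n+'0.png');print(-q['R'].T@q['t'])
  print(n, [proj(n+'0.png',x).round() for x in ([.5,0.1,0],)])
# screwdriver tip, red square
print(ray('top0.png',331,308,.01),ray('top0.png',400,241,0))
```

```text
pl [0.6898 0.0319] [0.6902 0.0287]
dot [0.6319 0.0521] [0.6326 0.0527]
rear [0.7539 0.0374] [ 0.7361 -0.0123] front [0.6151 0.0846] [0.5965 0.0346]
green [array([0.519, 0.288]), array([0.5374, 0.1912]), array([0.4415, 0.1723]), array([0.4209, 0.2685])] [0.4797 0.23  ]
tape [array([0.3965, 0.1362]), array([0.4197, 0.0776]), array([0.3654, 0.0586]), array([0.3419, 0.112 ])] [0.380875 0.0961  ]
[ 0.0579 -0.0202] 0.061322508102653425 -19.23272400238414
[0.39566824 0.0237769  1.52480461]
top [array([279., 256.])]
[ 0.39659872 -0.58838081  0.74473198]
side [array([290., 235.])]
[ 0.3627188  -0.03011799  0.01      ] [ 0.52893362 -0.2147643   0.        ]
```

```bash
cat >> h.py <<'E'
from scipy.spatial.transform import Rotation as Ro
def st():
    o=get_obs();R=Ro.from_quat(o['tool_rot']).as_matrix();j=R[:,2]
    print('t',round(o['time'],2),'p',np.round(o['position'],4),'jawdeg',round(np.degrees(np.arctan2(j[1],j[0])),1),'ydir',R[:,1].round(2),'q',np.round(o['q'],2),'F',np.round(o['ft_force'],1),'w',round(float(o['grip_width']),4));return o
E
python3 -c "
from h import *
o=st();print((np.array([.690,.031,.12])-o['position'])/.025)"
```

```text
t 0.15 p [ 0.2552 -0.5699  0.2218] jawdeg -65.9 ydir [-0.  0. -1.] q [-1.33  0.53  1.43 -0.    1.18 -0.18] F [-1.3  0.6 -0.6] w 0.0872
[17.39265559 24.03678782 -4.07153269]
```

View pics/wrist0.png

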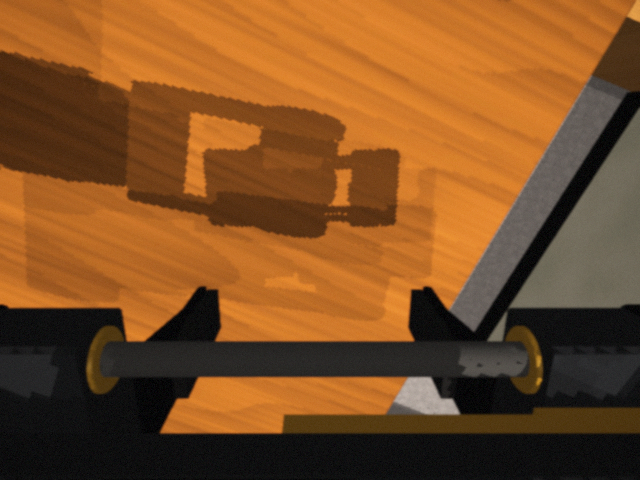

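The wrist camera shows only the fingers and bare table. Now I'll travel above the plunger, shut the fingers and turn the tool.

Request:
arm_command(plan=[[[1.1,1.5,0],1.6],[[2.2,3.0,0],3.2],[[3.3,4.5,0],4.8],[[4.4,6.0,0],6.4],[[5.5,7.6,0],8]], fingers=-1, force=20)

```text
time: 0.65
position: [0.3936, -0.3791, 0.2224]
tool_rot: [-0.377, 0.598, -0.598, 0.377]
ft_force: [0.8, -0.5, 0.1]
grip_width: 0.0551
```

Request:
arm_command(plan=[[[1.1,1.5,0],1.6],[[2.2,3.0,0],3.2],[[3.3,4.5,0],4.8],[[4.4,6.0,0],6.4],[[5.5,7.6,0],8]])

```text
time: 1.15
position: [0.5311, -0.1889, 0.2224]
tool_rot: [0.559, -0.433, 0.433, -0.559]
ft_force: [1.0, -0.6, 0.2]
grip_width: 0.0151
```

Request:
arm_command(plan=[[[1.1,1.5,0],1.6],[[2.2,3.0,0],3.2],[[3.3,4.5,0],4.8],[[4.4,6.0,0],6.4],[[5.5,7.6,0],8]])

```text
time: 1.65
position: [0.6685, 0.0011, 0.2222]
tool_rot: [0.673, -0.216, 0.216, -0.673]
ft_force: [0.4, -1.3, 1.1]
grip_width: 0.0007
```

```bash
python3 -c "
from h import *
o=st();print((np.array([.690,.031,.12])-o['position'])/.025)"
```

```text
t 1.65 p [0.6685 0.0011 0.2222] jawdeg 54.4 ydir [-0. -0. -1.] q [-0.17  0.59  1.31 -0.    1.24 -1.11] F [ 0.4 -1.3  1.1] w 0.0007
[ 0.8589012   1.19662684 -4.08674629]
```

Request:
arm_command(plan=[[[0.4,0.6,0],1.6],[[0.85,1.2,0],3.2],[[0.85,1.2,-1.5],3.2],[[0.85,1.2,-3],3.2],[[0.85,1.2,-4],3.2]])

```text
time: 2.15
position: [0.6874, 0.0302, 0.1194]
tool_rot: [0.697, -0.123, 0.12, -0.696]
ft_force: [0.4, 0.1, -0.6]
grip_width: 0.0008
```

```bash
python3 -c "
from h import *
o=st();snap('side','s1.png')
a=cv2.imread('pics/s1.png')[140:260,320:480];cv2.imwrite('pics/s1c.png',cv2.resize(a,None,fx=5,fy=5,interpolation=2))"
```

```text
t 2.15 p [0.6874 0.0302 0.1194] jawdeg 70.1 ydir [-0.  0. -1.] q [-0.12  0.73  1.34 -0.    1.07 -1.34] F [ 0.4  0.1 -0.6] w 0.0008
```

View pics/s1c.png

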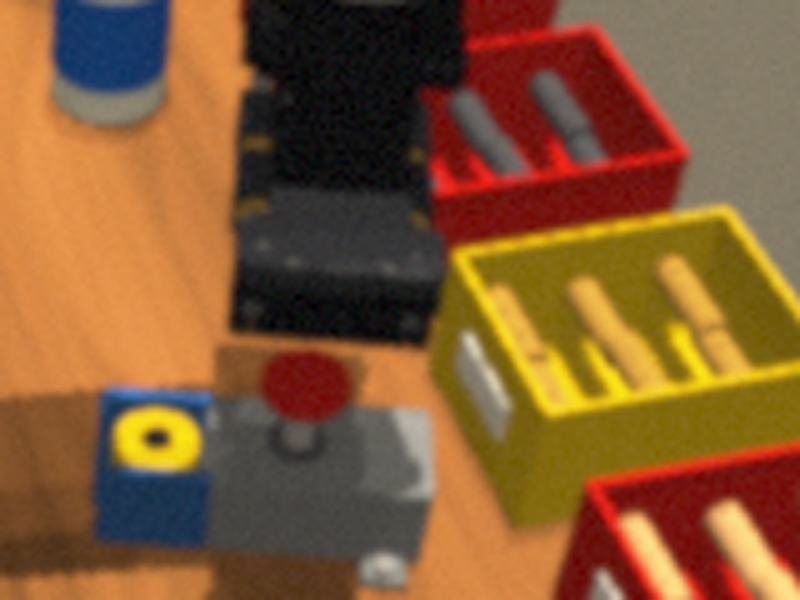

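The side view shows the gripper directly over the red cap at (305,385 in the crop). The nearby bins stand lower than the gripper body. Pressing now.

Request:
arm_command(plan=[[[0.08,0.03,-0.6],0],[[0.08,0.03,-1.2],0],[[0.08,0.03,-1.5],0],[[0.08,0.03,-1.8],0],[[0.08,0.03,-1.8],0]])

```text
time: 2.7
position: [0.6915, 0.0302, 0.0788]
tool_rot: [-0.696, 0.122, -0.122, 0.696]
ft_force: [-2.9, 0.2, 6.0]
grip_width: 0.0003
```

Request:
arm_command(plan=[[[0,0,-0.2],0],[[0,0,-0.4],0],[[0,0,-0.6],0],[[0,0,-0.7],0],[[0,0,-0.7],0]])

```text
time: 3.2
position: [0.6915, 0.0302, 0.0629]
tool_rot: [0.697, -0.122, 0.123, -0.696]
ft_force: [-3.1, 0.4, 10.5]
grip_width: 0.0003
```

Request:
arm_command(plan=[[[0,0,-0.1],0],[[0,0,-0.2],0],[[0,0,-0.3],0],[[0,0,-0.3],0]])

```text
time: 3.6
position: [0.6916, 0.0302, 0.0574]
tool_rot: [0.697, -0.121, 0.123, -0.696]
ft_force: [-5.3, 0.5, 17.1]
grip_width: 0.0003
```

Request:
arm_command(plan=[[[0,0,-0.1],0],[[0,0,-0.2],0],[[0,0,-0.2],0],[[0,0,-0.2],0]])

```text
time: 4.0
position: [0.6918, 0.0302, 0.0572]
tool_rot: [0.697, -0.121, 0.123, -0.696]
ft_force: [-13.5, 0.6, 37.8]
grip_width: 0.0005
```

The plunger is at its stop: z is 0.0572 and no longer moving, and the force jumped to 38 N. I'll raise straight up.

Request:
arm_command(plan=[[[0,0,0.4],0],[[0,0,0.8],0],[[0,0,1.2],0],[[0,0,1.6],0],[[0,0,2.2],0]])

```text
time: 4.5
position: [0.6909, 0.0303, 0.1026]
tool_rot: [0.696, -0.122, 0.122, -0.696]
ft_force: [-0.0, -0.1, -0.4]
grip_width: 0.0007
```

Request:
arm_command(plan=[[[0,0,1],0],[[-0.5,0,2],0],[[-2.0,-0.5,2.5],0],[[-4,-1,2.5],0],[[-6,-2,2.5],0]])

```text
time: 5.0
position: [0.5466, -0.016, 0.1659]
tool_rot: [-0.697, 0.121, -0.122, 0.697]
ft_force: [0.0, -0.7, -0.2]
grip_width: 0.0001
```

```bash
python3 -c "
from h import *
o=st();snap('side','s2.png');snap('top','t2.png')
a=cv2.imread('pics/s2.png')[190:265,320:420];b=cv2.imread('pics/t2.png')[145:225,260:330]
cv2.imwrite('pics/s2c.png',cv2.resize(a,None,fx=8,fy=8,interpolation=2));cv2.imwrite('pics/t2c.png',cv2.resize(b,None,fx=7,fy=7,interpolation=2))"
```

```text
t 5.0 p [ 0.5466 -0.016   0.1659] jawdeg 70.2 ydir [ 0. -0. -1.] q [-0.23  0.5   1.69  0.    0.95 -1.46] F [ 0.  -0.7 -0.2] w 0.0001
```

View pics/s2c.png

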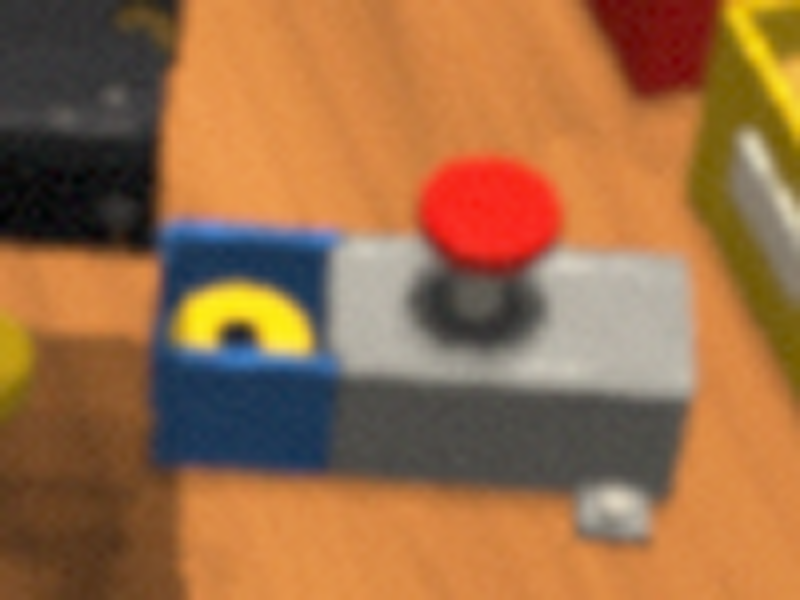

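View pics/t2.png

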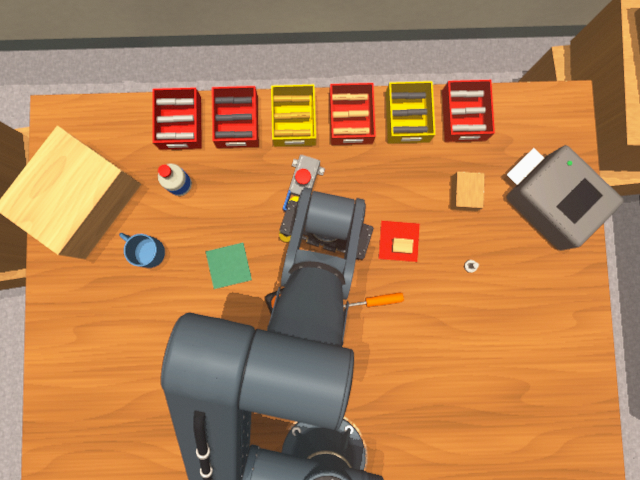

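The plunger is back up, the stack has sunk by one, and a single spacer is out at about (285,235) in the top view, partly hidden by the arm. I'll move aside to see it.

Request:
arm_command(plan=[[[0,-1.5,0],0],[[0,-3,0],0],[[0,-4,0],0],[[0,-5,0],0],[[0,-5,0],0]], fingers=-0.4)

```text
time: 5.6
position: [0.5493, -0.145, 0.1655]
tool_rot: [0.697, -0.122, 0.124, -0.696]
ft_force: [-0.1, 0.2, 0.4]
grip_width: 0.0246
```

```bash
python3 -c "
from h import *
o=st();snap('side','s3.png');snap('top','t3.png')
a=cv2.imread('pics/s3.png')[190:265,310:410];b=cv2.imread('pics/t3.png')[180:260,250:330]
cv2.imwrite('pics/s3c.png',cv2.resize(a,None,fx=8,fy=8,interpolation=2));cv2.imwrite('pics/t3c.png',cv2.resize(b,None,fx=7,fy=7,interpolation=2))"
```

```text
t 5.6 p [ 0.5493 -0.145   0.1655] jawdeg 69.9 ydir [ 0. -0. -1.] q [-0.45  0.52  1.64 -0.    0.98 -1.67] F [-0.1  0.2  0.4] w 0.0246
```

View pics/t3c.png

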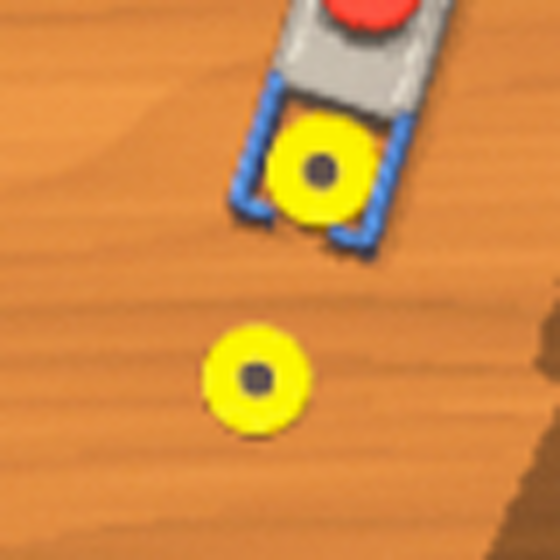

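View pics/s3c.png

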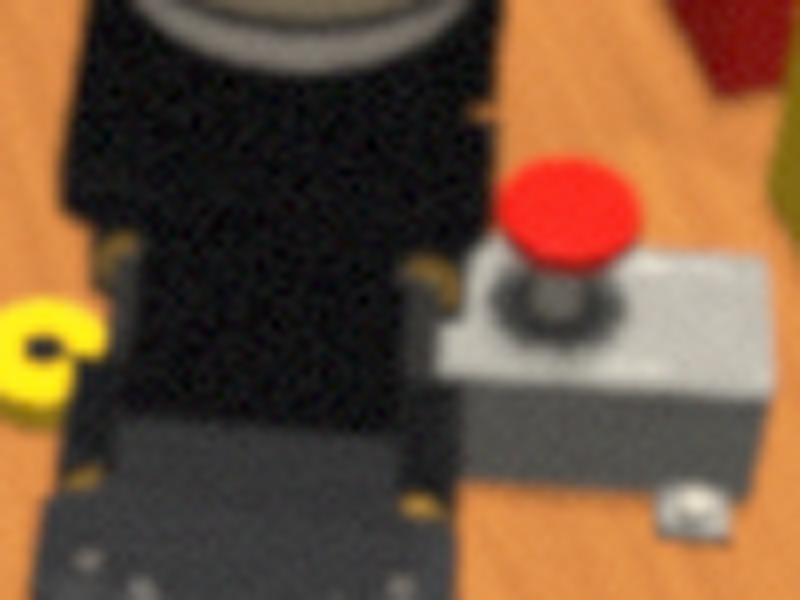

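```bash
python3 -c "
from h import *
s=ray('t3.png',250+257.5/7-.5,180+378.5/7-.5,.014);print(s,ray('s3.png',310+43.5/8-.5,190+347.5/8-.5,.014))
o=np.array([.632,.0525]);m=np.array([-.943,.334]);d=s[:2]-o;print(d@m,d@[m[1],-m[0]])
g=np.array([.48,.23]);v=g-s[:2];print(np.linalg.norm(v),np.degrees(np.arctan2(v[1],v[0])))
e=get_obs()['position'];w=o+m*.0435;print('insert',w,(w-e[:2])/.025)
"
```

```text
[0.55552376 0.07831373 0.014     ] [0.55620771 0.07958849 0.014     ]
0.08073887880603159 -0.0012007175454730645
0.16944781892529873 116.46846116770915
insert [0.5909795 0.067029 ] [1.71402074 8.3496712 ]
```

Request:
arm_command(plan=[[[0.4,1.9,0],0],[[0.8,3.8,0],0],[[1.2,5.7,0],0],[[1.6,7.5,0],0],[[1.68,8.3,0],0]])

```text
time: 6.2
position: [0.5898, 0.0717, 0.1652]
tool_rot: [-0.696, 0.12, -0.121, 0.697]
ft_force: [0.6, 0.2, -0.2]
grip_width: 0.0262
```

Request:
arm_command(plan=[[[0,0,-1.5],0],[[0,0,-3],0],[[0,0,-4],0],[[0,0,-4],0]])

```text
time: 6.6
position: [0.5862, 0.068, 0.0616]
tool_rot: [0.697, -0.125, 0.118, -0.696]
ft_force: [-0.2, -0.4, 1.0]
grip_width: 0.0258
```

```bash
python3 -c "
from h import *
o=st();snap('side','s4.png');snap('wrist','w4.png')
a=cv2.imread('pics/s4.png')[170:265,290:410]
cv2.imwrite('pics/s4c.png',cv2.resize(a,None,fx=6,fy=6,interpolation=2))"
```

```text
t 6.6 p [0.5862 0.068  0.0616] jawdeg 70.2 ydir [-0.01  0.   -1.  ] q [-0.07  0.71  1.64  0.    0.81 -1.3 ] F [-0.2 -0.4  1. ] w 0.0258
```

View pics/s4c.png

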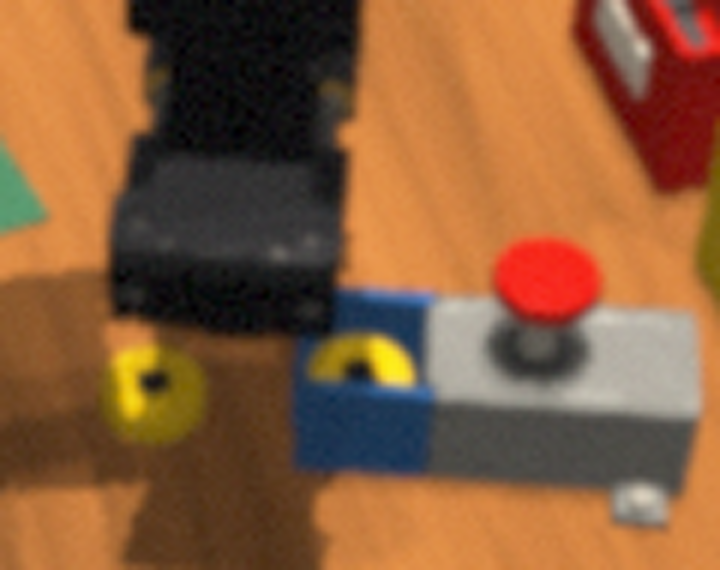

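View pics/w4.png

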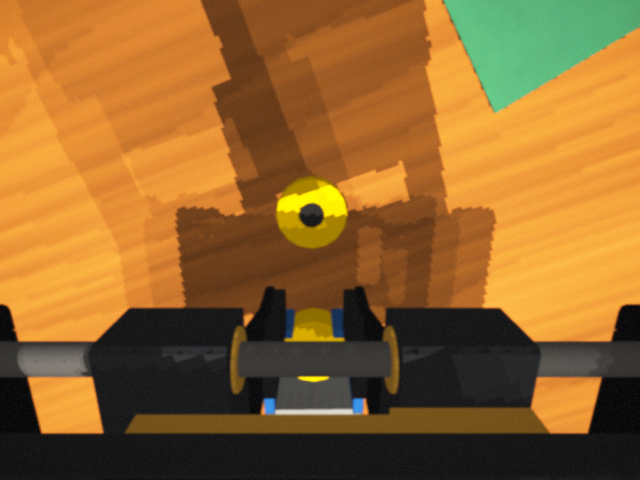

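The wrist view shows the fingers in line with the spacer at (312,213). They sit about 4 mm forward of where I want them, so I'll correct that and go down.

Request:
arm_command(plan=[[[0.1,-0.03,0],0],[[0.1,-0.03,0],0],[[0.1,-0.03,0],0]])

```text
time: 7.0
position: [0.5932, 0.0652, 0.0665]
tool_rot: [-0.696, 0.121, -0.123, 0.697]
ft_force: [-0.5, -0.1, 0.5]
grip_width: 0.0263
```

```bash
python3 -c "
from h import *
o=st()"
```

```text
t 7.0 p [0.5932 0.0652 0.0665] jawdeg 70.1 ydir [ 0. -0. -1.] q [-0.08  0.7   1.63  0.    0.81 -1.3 ] F [-0.5 -0.1  0.5] w 0.0263
```

Request:
arm_command(plan=[[[-0.1,0.06,0],0],[[-0.1,0.06,-0.6],0],[[-0.1,0.06,-1.2],0],[[-0.1,0.06,-1.4],0],[[-0.1,0.06,-1.4],0]])

```text
time: 7.5
position: [0.5883, 0.0669, 0.028]
tool_rot: [0.697, -0.124, 0.121, -0.696]
ft_force: [0.9, -0.4, -1.0]
grip_width: 0.0258
```

Request:
arm_command(plan=[[[0,0,-0.3],0],[[0,0,-0.6],0],[[0,0,-0.9],0],[[0,0,-0.9],0],[[0,0,-0.9],0]])

```text
time: 8.0
position: [0.5896, 0.0668, 0.0073]
tool_rot: [0.696, -0.122, 0.122, -0.696]
ft_force: [-0.3, -0.8, -1.1]
grip_width: 0.026
```

```bash
python3 -c "
from h import *
o=st();snap('wrist','w5.png')"
```

```text
t 8.0 p [0.5896 0.0668 0.0073] jawdeg 70.1 ydir [-0.  0. -1.] q [-0.08  0.79  1.65  0.    0.7  -1.3 ] F [-0.3 -0.8 -1.1] w 0.026
```

View pics/w5.png

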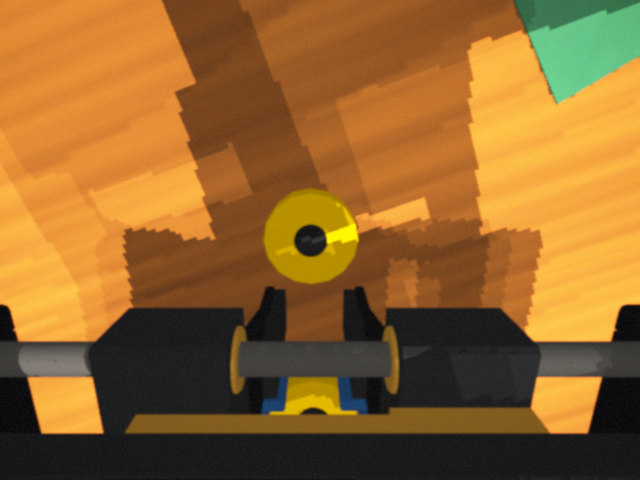

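The fingers are in the gap without touching anything: force is about 1 N, and the spacer is centred at (311,238). First push is straight out of the mouth, to gain room.

Request:
arm_command(plan=[[[-0.15,0.05,0],0],[[-0.3,0.11,0],0],[[-0.45,0.16,0],0],[[-0.6,0.21,0],0],[[-0.75,0.27,0],0]])

```text
time: 8.55
position: [0.5707, 0.0737, 0.0077]
tool_rot: [-0.696, 0.122, -0.122, 0.696]
ft_force: [0.4, 0.4, -0.0]
grip_width: 0.026
```

Request:
arm_command(plan=[[[-0.15,0.05,0],0],[[-0.3,0.11,0],0],[[-0.45,0.16,0],0],[[-0.6,0.21,0],0],[[-0.6,0.21,0],0]])

```text
time: 9.05
position: [0.555, 0.0791, 0.0074]
tool_rot: [0.697, -0.123, 0.122, -0.696]
ft_force: [-0.8, -1.0, 0.3]
grip_width: 0.0256
```

```bash
python3 -c "
from h import *
o=st();snap('wrist','w6.png')"
```

```text
t 9.05 p [0.555  0.0791 0.0074] jawdeg 70.1 ydir [-0.  0. -1.] q [-0.06  0.77  1.74  0.    0.64 -1.28] F [-0.8 -1.   0.3] w 0.0256
```

View pics/w6.png

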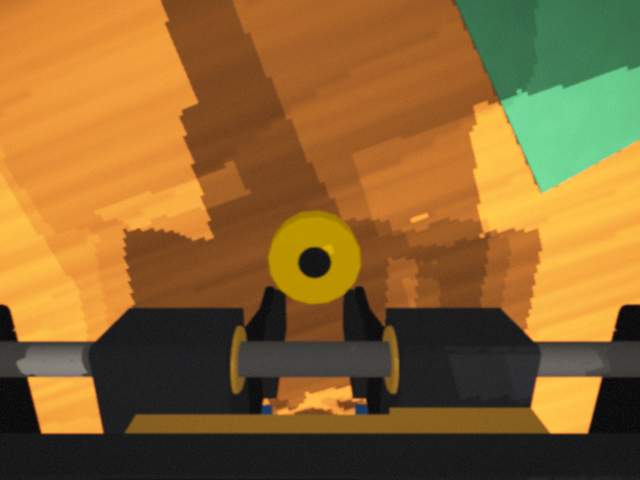

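```bash
python3 -c "
from h import *
s=ray('w6.png',314.5,262,.014)[:2];e=get_obs()['position'][:2]
print(s,np.linalg.norm(s-e))
g=np.array([.48,.23]);v=g-s;L=np.linalg.norm(v);a=np.degrees(np.arctan2(v[1],v[0]));print(L,a,'turn',(a-160.1)/5)
p=s-v/L*.037;print('p',p,(p-e)/.025)
"
```

```text
[0.53180032 0.08915019] 0.0257639944407352
0.15007312495842465 110.1920018136607 turn -9.981599637267859
p [0.5445715  0.05442416] [-0.43567745 -0.98143324]
```

The spacer is cradled between the fingers at (314,262). Now I'll lift, turn to face the green square and set down behind it.

Request:
arm_command(plan=[[[0.15,-0.05,0],0],[[0.3,-0.1,0.8],0],[[0.3,-0.1,1.7],0],[[0.2,-0.3,2.4],-1.6],[[0,-0.6,2.4],-3.2]])

```text
time: 9.6
position: [0.5588, 0.0636, 0.07]
tool_rot: [-0.672, 0.217, -0.222, 0.673]
ft_force: [0.2, 0.3, 0.3]
grip_width: 0.0259
```

Request:
arm_command(plan=[[[-0.1,-0.1,0],-1.6],[[-0.3,-0.25,0],-3.2],[[-0.44,-0.38,0],-4.8],[[-0.44,-0.38,0],-6.4],[[-0.44,-0.38,0],-6.8]])

```text
time: 10.1
position: [0.5454, 0.054, 0.0676]
tool_rot: [-0.579, 0.406, -0.406, 0.579]
ft_force: [1.1, -0.1, 0.1]
grip_width: 0.0262
```

Request:
arm_command(plan=[[[0,0,0],0],[[0,0,0],0]])

```text
time: 10.3
position: [0.5453, 0.0542, 0.0676]
tool_rot: [-0.58, 0.405, -0.405, 0.58]
ft_force: [0.7, -0.6, -0.2]
grip_width: 0.0262
```

```bash
python3 -c "
from h import *
o=st();snap('wrist','w7.png');print((np.array([.5446,.0544,.0075])-o['position'])/.025)"
```

```text
t 10.3 p [0.5453 0.0542 0.0676] jawdeg 20.2 ydir [ 0. -0. -1.] q [-0.1   0.66  1.75 -0.    0.73 -0.46] F [ 0.7 -0.6 -0.2] w 0.0262
[-0.02838916  0.00828706 -2.40248368]
```

View pics/w7.png

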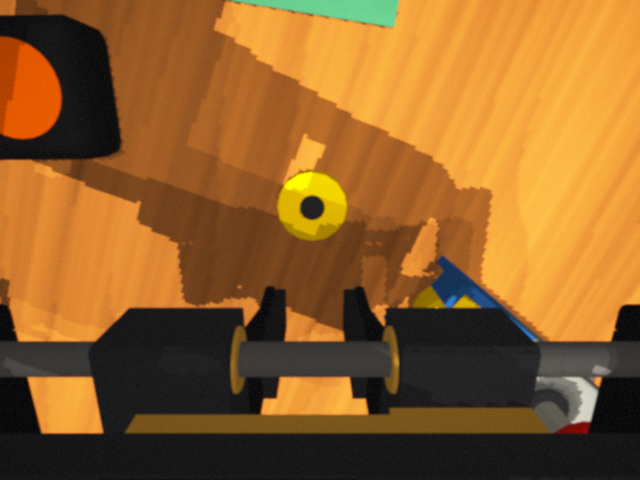

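The spacer at (312,208) is straight ahead, with the green square beyond it and the tape measure well to the left. Lowering now.

Request:
arm_command(plan=[[[-0.03,0,-0.7],0],[[-0.03,0,-1.4],0],[[-0.03,0,-2],0],[[-0.03,0,-2.38],0],[[-0.03,0,-2.38],0]])

```text
time: 10.85
position: [0.5434, 0.0544, 0.0069]
tool_rot: [0.58, -0.406, 0.404, -0.579]
ft_force: [-0.3, 0.3, 0.0]
grip_width: 0.0264
```

```bash
python3 -c "
from h import *
o=st();snap('wrist','w8.png')
s=ray('w7.png',312.5,207.5,.014)[:2];print(s)
v=np.array([.48,.23])-s;print(np.linalg.norm(v),np.degrees(np.arctan2(v[1],v[0])))"
```

```text
t 10.85 p [0.5434 0.0544 0.0069] jawdeg 20.1 ydir [-0.  0. -1.] q [-0.1   0.76  1.77 -0.    0.61 -0.46] F [-0.3  0.3  0. ] w 0.0264
[0.53243339 0.08912765]
0.15031393931835357 110.41551707172304
```

View pics/w8.png

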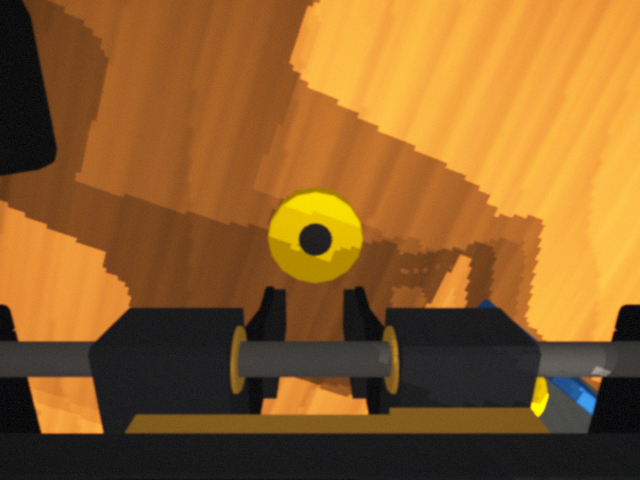

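Request:
arm_command(plan=[[[-0.06,0.17,0],0],[[-0.15,0.42,0],0],[[-0.27,0.75,0],0],[[-0.39,1.08,0],0],[[-0.51,1.41,0],0]])

```text
time: 11.4
position: [0.5312, 0.0905, 0.0084]
tool_rot: [-0.58, 0.405, -0.405, 0.58]
ft_force: [-0.8, -1.6, -0.1]
grip_width: 0.0262
```

Request:
arm_command(plan=[[[-0.12,0.33,0],0],[[-0.24,0.66,0],0],[[-0.36,0.99,0],0],[[-0.48,1.32,0],0],[[-0.6,1.65,0],0]])

```text
time: 11.9
position: [0.5162, 0.1315, 0.008]
tool_rot: [0.58, -0.405, 0.405, -0.58]
ft_force: [0.1, -0.2, 1.0]
grip_width: 0.0262
```

```bash
python3 -c "
from h import *
o=st();snap('wrist','w9.png')"
```

```text
t 11.9 p [0.5162 0.1315 0.008 ] jawdeg 20.1 ydir [-0. -0. -1.] q [ 0.04  0.75  1.81 -0.    0.58 -0.31] F [ 0.1 -0.2  1. ] w 0.0262
```

View pics/w9.png

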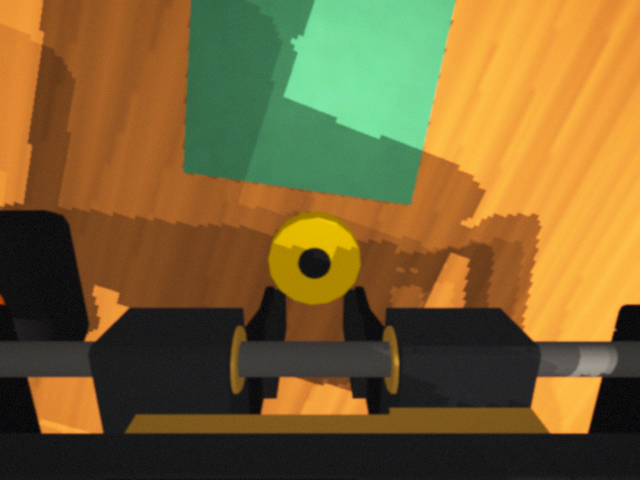

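The spacer is still cradled at (314,262) and the green square lies directly ahead. I'll continue.

Request:
arm_command(plan=[[[-0.12,0.33,0],0],[[-0.24,0.66,0],0],[[-0.36,0.99,0],0],[[-0.48,1.32,0],0],[[-0.6,1.65,0],0]])

```text
time: 12.45
position: [0.5011, 0.1728, 0.008]
tool_rot: [0.58, -0.405, 0.405, -0.58]
ft_force: [-0.2, 0.0, 0.1]
grip_width: 0.0261
```

Request:
arm_command(plan=[[[-0.12,0.33,0],0],[[-0.24,0.64,0],0],[[-0.34,0.92,0],0],[[-0.41,1.12,0],0],[[-0.46,1.26,0],0]])

```text
time: 12.95
position: [0.4898, 0.2041, 0.0081]
tool_rot: [-0.58, 0.405, -0.405, 0.58]
ft_force: [0.3, 0.0, 0.5]
grip_width: 0.0261
```

Request:
arm_command(plan=[[[-0.02,0.05,0],0],[[-0.02,0.05,0],0]])

```text
time: 13.15
position: [0.4895, 0.2049, 0.0081]
tool_rot: [-0.58, 0.405, -0.405, 0.58]
ft_force: [-0.5, 0.4, 0.8]
grip_width: 0.0263
```

```bash
python3 -c "
from h import *
o=st();snap('wrist','w10.png');print(ray('w10.png',314.5,262,.014))"
```

```text
t 13.15 p [0.4895 0.2049 0.0081] jawdeg 20.1 ydir [ 0. -0. -1.] q [ 0.19  0.75  1.81 -0.    0.58 -0.17] F [-0.5  0.4  0.8] w 0.0263
[0.48143806 0.22982682 0.014     ]
```

View pics/w10.png

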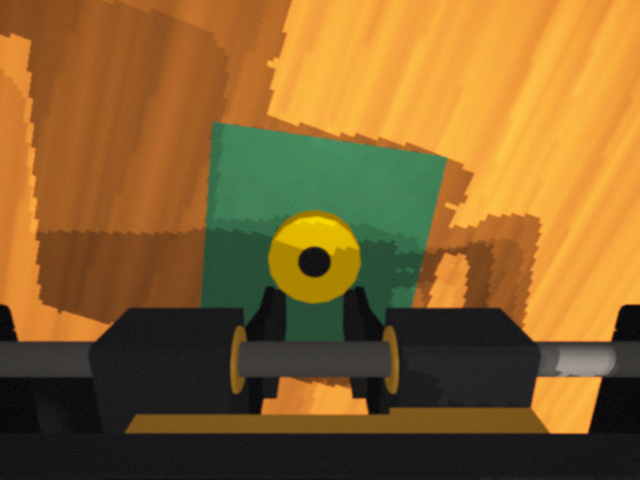

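The spacer, at (314,262), is near the middle of the green square. I'll back the fingers off, lift, and move clear for a last check.

Request:
arm_command(plan=[[[0.15,-0.4,0],0],[[0.25,-0.7,0.3],0],[[0.25,-0.7,2],0],[[0.25,-0.7,4],0],[[0.25,-0.7,6],0]])

```text
time: 13.7
position: [0.4956, 0.186, 0.1597]
tool_rot: [0.58, -0.406, 0.405, -0.579]
ft_force: [0.3, -0.6, -0.6]
grip_width: 0.0262
```

Request:
arm_command(plan=[[[0,-2,0],0],[[0,-4,0],0],[[0,-6,0],0],[[0,-8,0],0],[[0,-9.5,0],0]])

```text
time: 14.2
position: [0.4956, -0.0539, 0.1588]
tool_rot: [0.579, -0.405, 0.406, -0.579]
ft_force: [0.8, 1.0, -1.0]
grip_width: 0.026
```

Request:
arm_command(plan=[[[0,-2,0],0],[[0,-4,0],0],[[0,-6,0],0],[[0,-7,0],0],[[0,-7,0],0]])

```text
time: 14.7
position: [0.4959, -0.2306, 0.1587]
tool_rot: [0.579, -0.405, 0.408, -0.578]
ft_force: [0.2, 0.6, 0.4]
grip_width: 0.0262
```

```bash
python3 -c "
from h import *
o=st();snap('top','t11.png');snap('side','s11.png')
b=cv2.imread('pics/t11.png')[150:330,190:430]
cv2.imwrite('pics/t11c.png',cv2.resize(b,None,fx=3.3,fy=3.3,interpolation=2))"
```

```text
t 14.7 p [ 0.4959 -0.2306  0.1587] jawdeg 19.8 ydir [ 0. -0. -1.] q [-0.64  0.51  1.7  -0.    0.93 -0.98] F [0.2 0.6 0.4] w 0.0262
```

View pics/t11c.png

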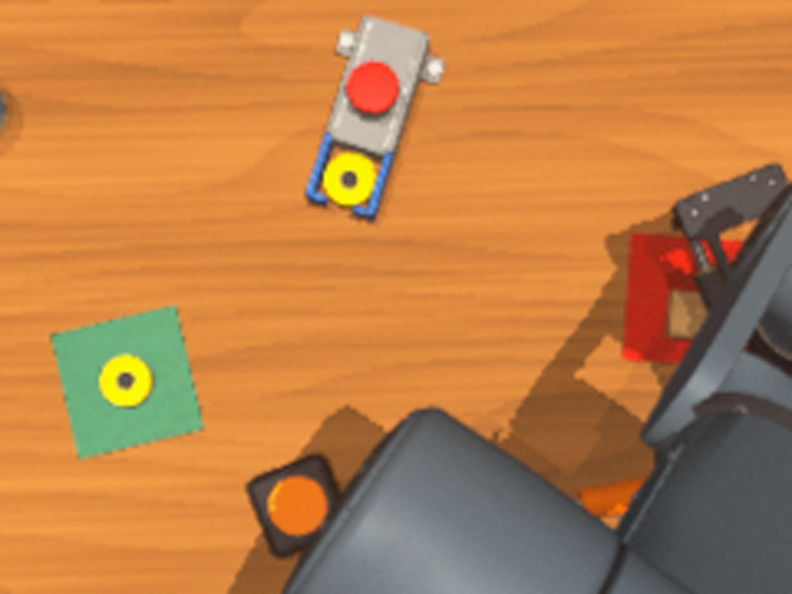

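View pics/s11.png

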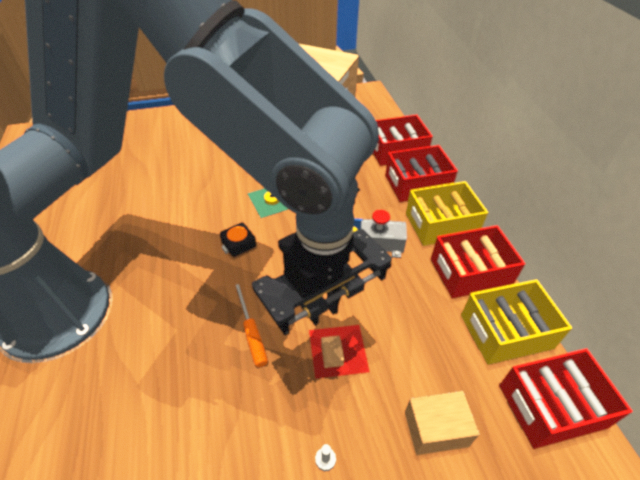

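The spacer lies flat in the middle of the green square, at (126,380) in the top crop. Everything else is where it was, the plunger is up, and the robot is touching nothing.

```bash
python3 -c "
from h import *
print(hand_in())"
```

```text
the job is handed in; nothing more can be done
None
```

I pressed the red plunger once, all the way down, and let it spring back up. One yellow spacer came out, and I pushed it across the table into the green square. The job is handed in.

- **Pressing:** the tool stopped at z = 0.057 m, and the force rose to about 38 N at the stop. Afterwards the plunger was back up, with the remaining spacers still in the dispenser.
- **Pushing:** I used two pushes with the spacer held between the partly open fingers, lifting only the fingers in between. The first went straight out of the mouth to gain room, and the second went to the green square.
- **Last checks:** the spacer's centre is about 1–2 mm from the square's centre, so it lies flat with roughly 30 mm to spare on every side. The top and side views showed nothing else moved, though the arm hid parts of the red square, block and screwdriver in the top view. The gripper was clear of everything, and the clock read about 15 s.

No check failed or disagreed.

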